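Snap the refill bottle onto the leaning filling nipple and hold its valve open

TASK

Fill the paint marker in the filling block: pick up the refill bottle that stands on its ribbed coupler, press the coupler squarely onto the block's leaning nipple until it snaps and sits fully home on the nipple's shoulder, and keep pressing so that the spring valve stays open. The program finishes while the gripper still holds the bottle pressed home; do not let go. Leave everything else on the table where it is.

Things in the scene. Friction and masses are not known exactly. Their poses are not given: they have to be found in the camera images.
- refill: Refill bottle, round, 136 mm tall, 0.15 to 0.29 kg, standing mouth down: white body 42 mm in diameter from 46 to 130 mm above the mouth, on a grey ribbed coupler 40 mm in diameter with a 50 mm rim flange, 5 mm thick, at the bottom. Origin: centre of the mouth (underside); z: along the bottle, mouth to closed end. May be turned any way about its axis.
- refill_grip (a point): Point on the bottle's axis, 100 mm from the mouth, where the body is 42 mm wide; a good height to grip it.
- refill_mouth (a point): Centre of the mouth, at the bottle's origin. Inside: a lip with a 23 mm hole, 5 mm deep, then a chamber 32 mm in diameter up to 22 mm, then a 23 mm guide bore up to its ceiling 38 mm from the mouth.
- nipple: Fixed brass nipple on a grey metal block (dark base plate 120 x 100 x 12 mm, a stubby white marker docked upright at a rear corner). Origin: centre of its flat shoulder (32 mm steel washer), where the mouth sits when home, 75 mm above the table. z: outwards along the nipple, 25 degrees off vertical, leaning towards the robot (-x), heading up to 35 degrees either side. Press along it.
- nipple_tip (a point): End of the nipple's valve pin, on the axis, 45 mm from the shoulder. The nipple is 20 mm in diameter for the first 30 mm, tapers to 11 mm at 37 mm; beyond it stands the 8 mm steel valve pin.
- nipple_snap (a point): On the axis, 15 mm from the shoulder, amid four steel spring balls that bulge to 28 mm in diameter. The coupler's lip meets them with its mouth 20 mm from the shoulder, is resisted with about 5 to 8 N, then is drawn on with a snap that ends with the mouth about 5 mm from the shoulder.
- valve (a joint): Spring valve pin in the nipple's tip, sliding along its axis: 0 m shut (out), grows as pressed in. It starts to move with the mouth 7 mm from the shoulder, reads only 0.001 to 0.002 when the coupler has merely snapped on and 0.007 when fully home; open above 0.0045. It pushes back with 5 N shut and 9 N fully home, more than the bottle's weight.
- squeeze: White round bottle with a narrow neck and grey cap on top, 58 mm in diameter, 135 mm tall, standing; origin at the centre of its underside. Not to be disturbed.
- jar: Glass jar with a white lid and paper label, 64 mm in diameter, 85 mm tall; origin at the centre of its underside. Not to be disturbed.
- tape: Roll of paper tape lying flat, 90 mm in diameter, 24 mm high; origin at the centre of its underside. Not to be disturbed.
- pads: Pile of two drawing pads, 140 x 200 mm, 31 mm high; origin at the centre of its underside. Not to be disturbed.
- brush: Paint brush lying on the table; origin near its middle. Not to be disturbed.
- cup: Small white cup, 66 mm in diameter, 75 mm tall; origin at the centre of its underside. Not to be disturbed.
There are look-alikes about, which are no part of the job. Leave any green or yellow look-alike of the refill alone.

How it is judged:
By the outcome, as a careful person would: the job done as asked, in the order asked, and still so for the second after the job is handed in, while the arm keeps its last pose, push and grip.
It also fails if it takes over 42 s, if anything falls off the work surface, if the arm or the gripper's body presses on something with over 40 N, if the wrist force passes 120 N, or if a joint passes its speed limit or range.

ROBOT

A 6-joint arm with a two-finger parallel gripper is mounted at the origin on the work surface. World frame = base frame: x ahead of the robot, y to its left, z up, the work surface at z = 0. Lengths are in mm, angles in rad, forces in N, time in s.
With the tool pointing down it reaches from about 300 to 750 mm from the base axis. Payload 8.5 kg.
Tool frame: the origin (TCP) lies on the centre line of the jaws, within the pads' length; the fingertips stand 22 mm ahead of it and the grasp point (between the pads) lies 3 mm ahead of it; z points along the fingers, y is the line along which they close (so a half turn about z gives the same grasp; the last joint's range is limited). The gripper opens to 88 mm and grips with 3 to 60 N. Pads are 18 mm wide; open, the fingers measure 123 mm over their backs; the gripper's body (75 mm by 187 mm) begins 45 mm behind the grasp point.
Start: joints at [1.038, 0.381, 1.297, -0, 1.464, -0.215], TCP at [171.854, 522.443, 239.648] pointing down, gripper open.
Joint ranges: [-3.11, 3.11], [-0.89, 2.33], [0.22, 2.48], [-1.42, 4.56], [0.17, 2.85], [-2.88, 2.88]. Speed limits (rad/s): [2.39, 2.39, 3.14, 3.14, 3.14, 3.14].

INTERFACE

Orientations are given as a 3x3 rotation matrix whose columns are the frame's x, y, z axes.
In Python, from station import arm, vision, ticket gives the robot as it stands. The module is installed in compiled form; this text tells all that it offers.
- The arm moves only by the tool carry_out, never from a script. Its argument "motion" is a list of rows, each a list of 3 entries, a list of its own where there are three numbers: the shift along the tool's x, y, z in cm, then the turn about the tool's z in rad, then the finger opening in cm, from 0 to 8.81. In form: [[[tx, ty, tz], turn, claw], ...]. A call has 1 to 10 rows; each row is the pose to reach, as a shift and turn from the pose commanded when the call began, along the tool's axes at that moment; what a row does not reach only later rows make up. A row lasts 1/10 s, in which the tool goes at most 50 mm and 8.59 degrees, less where a joint would pass 70% of its speed; a pose out of reach is approached as far as the arm can. A call with a gripper value outside its range is refused whole. The fingers move at their own pace and stop on an object; "grip_force" is the grip in N (left out, the last holds). Time passes only in rows, so rows that repeat a pose let the fingers close. It gives the time, the measured TCP pose, the force, the opening and the grip force at its end, in the units of the state.
- arm.get_state(): the state, without advancing time (a new reading comes with each control period).
- vision.grab_frame(name): name is "scene" or "top" or "wrist"; returns the picture (384x512x3 uint8, red, green, blue); there is no depth.
- vision.get_calibration(name): a dict with "camera_matrix" (3x3 intrinsics, pixels), "R" (3x3) and "t" (3): a world point X has camera coordinates R X + t. Camera axes: x right, y down, z forward; pixel columns grow to the right and rows downward; lengths in mm; the calibration is good to about 2 mm. A picture is of the moment at which its call begins: read the wrist's pose just before it. get_calibration takes no time and is no camera call; for the wrist camera it gives the pose at the moment of the call.
- ticket.close_job(): hands the job in; it is judged then, once.
The state is a dict: "t": time; "joint_positions": joint angles; "dq": joint speeds; "tau": joint torques, N m; "eef_pos": TCP position; "tcp_rot": TCP orientation; "contact_force": force on the tool from outside, world axes, zero at the start; "ft_torque": the same for the moment, N m; "opening": opening from 0.0 (shut) to 1.0 (fully open); "grasp_force": force on a finger pad.
Only numpy, scipy, OpenCV 4.12 (cv2) and the standard library are available. Lean on these libraries where they do the work, as an engineer would, in place of code of your own. Each camera call takes 0.05 s, during which the arm holds its last target. There are 200 camera calls.

## Working session

There is one attempt and no reset: what is moved stays moved. The work goes in short steps, Python scripts to look and compute and a tool call to move; the robot and the scene stay as the last step left them, time stands still between calls to the robot, and variables do not carry over. Pictures are saved under pics/ and viewed, at most 10 in all, crops included, and the job is handed in when it is done.

Besides the shell and the picture viewer there is one more tool, called after "Emit:" in YAML: its name, and indented under it one key for each argument. carry_out: Moves the arm, as the interface text tells. Its arguments: {"type":"object","properties":{"motion":{"type":"array"},"grip_force":{"type":"number"}},"required":["motion"]}

```bash
mkdir -p pics
python3 - <<'E'
from station import arm, vision
import cv2,numpy as np
s=arm.get_state();print(s)
for n in("scene","top"):
    im=vision.grab_frame(n);cv2.imwrite(f"pics/{n}0.png",cv2.resize(im[:,:,::-1],(800,600),interpolation=cv2.INTER_CUBIC));
    c=vision.get_calibration(n);print(n,c)
E
```

```text
{'t': 0.0, 'joint_positions': array([ 1.03772003e+00,  3.81192415e-01,  1.29820689e+00, -3.16643541e-07,
        1.46356597e+00, -2.15286370e-01]), 'dq': array([ 0.00075404,  0.0001054 , -0.00068265,  0.00130277, -0.00081831,
        0.00208476]), 'tau': array([ 1.18970300e-03, -4.37924981e+01, -2.24562567e+01,  7.13948649e-02,
        3.52165871e-02, -1.67364792e-04]), 'eef_pos': array([171.72080742, 522.23892532, 239.05784949]), 'tcp_rot': array([[-9.49928222e-01,  3.12467418e-01, -6.97276329e-04],
       [ 3.12468058e-01,  9.49927531e-01, -1.18232987e-03],
       [ 2.92922420e-04, -1.34100509e-03, -9.99999058e-01]]), 'contact_force': array([ 0.20821888, -0.36487948,  0.45532632]), 'ft_torque': array([0.02586659, 0.01302839, 0.04767171]), 'grasp_force': 0.0, 'opening': 1.0014579668451282}
scene {'camera_matrix': array([[387.53725509,   0.        , 257.61392298],
       [  0.        , 387.53725509, 192.07065557],
       [  0.        ,   0.        ,   1.        ]]), 'R': array([[ 0.52995452,  0.84799466, -0.00729798],
       [ 0.67346257, -0.42607939, -0.60407328],
       [-0.51536043,  0.31521645, -0.79689536]]), 't': array([-364.06778503, -326.29763671, 1415.17923588])}
top {'camera_matrix': array([[408.95779703,   0.        , 251.77541652],
       [  0.        , 408.95779703, 189.46615895],
       [  0.        ,   0.        ,   1.        ]]), 'R': array([[ 3.93413243e-03, -9.99991360e-01,  1.34256032e-03],
       [-9.95571172e-01, -4.04284225e-03, -9.39238884e-02],
       [ 9.39285047e-02, -9.67105338e-04, -9.95578475e-01]]), 't': array([  48.89026325,  620.4582111 , 1069.19509491])}
```

View pics/scene0.png

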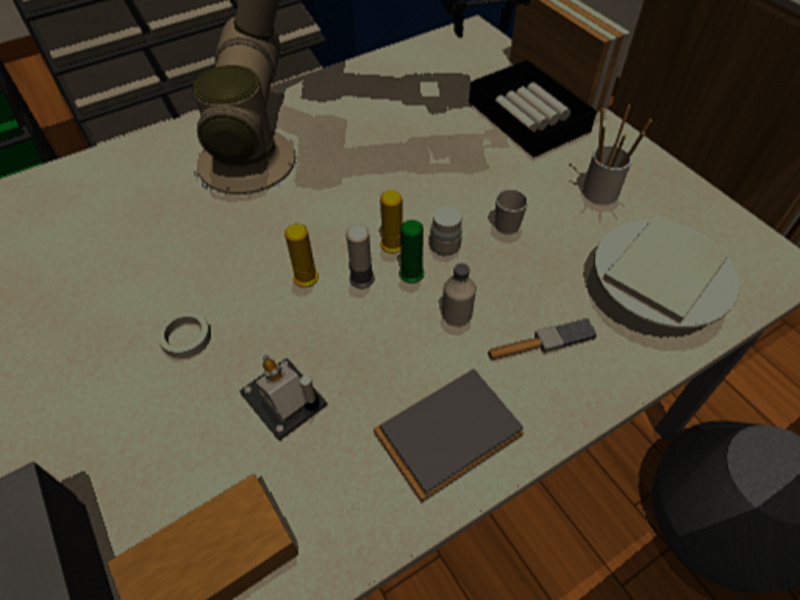

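View pics/top0.png

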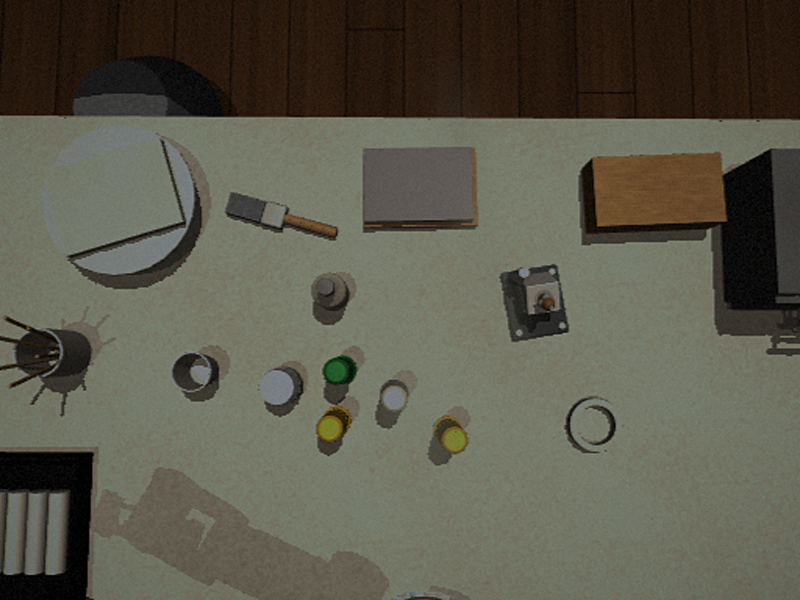

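The scene view shows the white refill at about (359,255) in the 800x600 picture and the nipple tip at about (270,362). In the top view the refill's closed end is at (394,397) and the nipple at (545,302). Next I'll enlarge both.

Run:
```python
from station import arm, vision
import cv2,numpy as np
def crop(im,u,v,w=80,h=60):
    return cv2.resize(im[v:v+h,u:u+w,::-1],(400,300),interpolation=cv2.INTER_CUBIC)
t=vision.grab_frame("top");s=vision.grab_frame("scene")
m=np.vstack([np.hstack([crop(s,190,133),crop(t,212,224)]),np.hstack([crop(s,145,215),crop(t,305,163)])])
m=np.clip(m.astype(float)*1.6,0,255).astype(np.uint8)
cv2.imwrite("pics/mos.png",m)
```

```text
(no output)
```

View pics/mos.png

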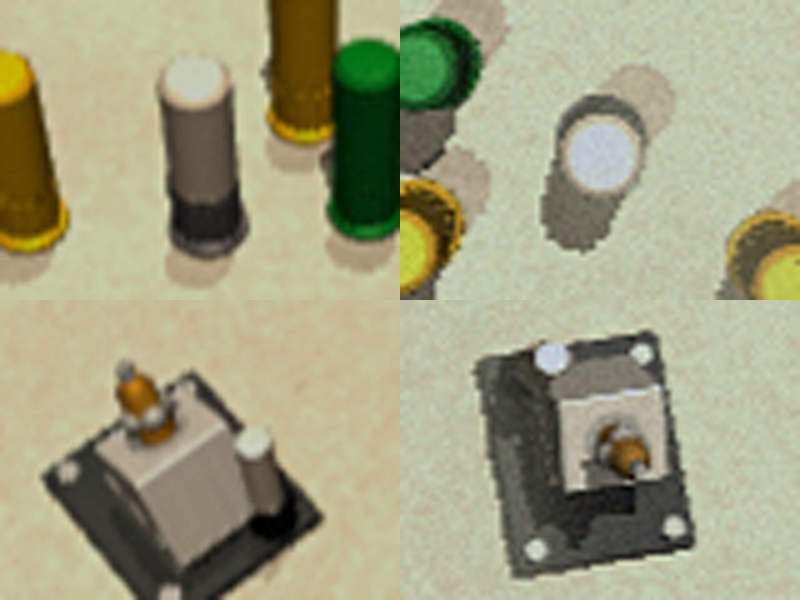

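```bash
cat > h.py <<'E'
from station import arm, vision
import cv2,numpy as np
from scipy.optimize import least_squares
def proj(n,X,c=None):
    c=c or vision.get_calibration(n);p=c["camera_matrix"]@(c["R"]@np.asarray(X,float)+c["t"]);return p[:2]/p[2]
def onplane(n,uv,z,c=None):
    c=c or vision.get_calibration(n);d=c["R"].T@np.linalg.solve(c["camera_matrix"],[*uv,1]);o=-c["R"].T@c["t"]
    return o+d*(z-o[2])/d[2]
def m2n(x,y,ox,oy,u,v,k=5): return np.array([(x-ox+.5)/k-.5+u,(y-oy+.5)/k-.5+v])
E
python3 - <<'E'
from h import *
S=lambda x,y:m2n(x,y,0,0,190,133);T=lambda x,y:m2n(x,y,400,0,212,224)
print("refill", onplane("scene",S(196,78),136),onplane("top",T(601,154),136),onplane("scene",S(209,232),3),onplane("top",T(601,139),3))
for n,(a,b) in dict(green=(433,64),y1=(408,252),y2=(790,278)).items(): print(n,onplane("top",T(a,b),136))
S=lambda x,y:m2n(x,y,0,300,145,215);T=lambda x,y:m2n(x,y,400,300,305,163)
print("tip",onplane("scene",S(124,367),115.8),onplane("top",T(642,471),115.8))
print("sh",onplane("scene",S(157,438),75),onplane("top",T(613,433),75))
P=[onplane("top",T(*p),12) for p in((477,360),(652,332),(694,548),(514,577))];print(np.round(P,1))
obs=[("scene",S(124,367),45),("top",T(642,471),45),("scene",S(155,432),3),("top",T(612,436),3),("scene",S(146,412),15),("scene",S(135,387),31),("top",T(629,455),31)]
def ax(h):a=np.radians(25);return np.array([-np.sin(a)*np.cos(h),-np.sin(a)*np.sin(h),np.cos(a)])
f=lambda p:np.ravel([proj(n,np.array([p[0],p[1],75])+d*ax(p[2]))-q for n,q,d in obs])
r=least_squares(f,[600,-100,0]);print(r.x,np.degrees(r.x[2]),np.round(r.fun,1))
E
```

```text
refill [455.52562531  50.42816855 136.        ] [454.45489896  50.80248026 136.        ] [457.93061127  48.09123892   3.        ] [454.06133203  50.61441237   3.        ]
green [496.84539788 131.51428112 136.        ]
y1 [408.00197239 142.36251712 136.        ]
y2 [396.52414073 -39.18280957 136.        ]
tip [ 594.7756756  -197.49518395  115.8       ] [ 594.90755453 -198.6036762   115.8       ]
sh [ 614.84126646 -196.78622253   75.        ] [ 617.61958926 -194.21996317   75.        ]
[[ 663.5 -135.3   12. ]
 [ 679.4 -231.4   12. ]
 [ 561.1 -251.9   12. ]
 [ 545.  -154.    12. ]]
[ 6.14609566e+02 -1.94758764e+02  1.49905067e-01] 8.588927689179814 [ 0.1  0.3 -0.4 -0.4  0.6 -0.1  0.8  1.   0.5  0.4  0.2  0.6  0.5  0.9]
```

The refill stands at about (455, 50.5). The nipple shoulder is at (614.6, -194.8) with heading about 9°, which agrees with the base plate's yaw. The tool can't tilt, so I will tip the bottle inside the grip by pivoting it on its rim. First I move above the refill.

Emit:
carry_out:
  motion:
    - [[-41.7,-35.9,2.0],-0.478,6.8]
    - [[-41.7,-35.9,2.0],-0.478,6.8]
    - [[-41.7,-35.9,2.0],-0.478,6.8]
    - [[-41.7,-35.9,2.0],-0.478,6.8]
    - [[-41.7,-35.9,2.0],-0.478,6.8]
    - [[-41.7,-35.9,2.0],-0.478,6.8]
    - [[-41.7,-35.9,2.0],-0.478,6.8]
    - [[-41.7,-35.9,2.0],-0.478,6.8]
    - [[-41.7,-35.9,2.0],-0.478,6.8]
    - [[-41.7,-35.9,2.0],-0.478,6.8]
  grip_force: 30

```text
t: 1.2
eef_pos: [422.9, 105.0, 222.1]
tcp_rot: [[-0.987, -0.159, 0.0], [-0.159, 0.987, 0.0], [-0.0, 0.0, -1.0]]
contact_force: [0.1, 0.3, 0.1]
opening: 0.771
grasp_force: 0.0
```

Emit:
carry_out:
  motion:
    - [[0,0,0],0,6.8]
    - [[0,0,0],0,6.8]

```text
t: 1.4
eef_pos: [422.4, 106.3, 221.8]
tcp_rot: [[-0.988, -0.157, -0.001], [-0.157, 0.988, 0.0], [0.001, 0.0, -1.0]]
contact_force: [-0.1, 1.0, -0.7]
opening: 0.772
grasp_force: 0.0
```

Emit:
carry_out:
  motion:
    - [[-2.3,-6.0,1.0],0,6.8]
    - [[-2.3,-6.0,1.0],0,6.8]
    - [[-2.3,-6.0,1.0],0,6.8]
    - [[-2.3,-6.0,1.0],0,6.8]

```text
t: 1.8
eef_pos: [453.8, 52.7, 212.1]
tcp_rot: [[-0.987, -0.16, -0.001], [-0.16, 0.987, 0.0], [0.001, 0.001, -1.0]]
contact_force: [0.4, -0.6, -0.3]
opening: 0.773
grasp_force: 0.0
```

Run:
```python
from h import *
s=arm.get_state();c=vision.get_calibration("wrist");im=vision.grab_frame("wrist");t=vision.grab_frame("top")
print(s["eef_pos"],s["t"],c)
print(proj("wrist",[455,50.5,136],c),proj("wrist",[455,50.5,3],c))
cv2.imwrite("pics/w1.png",np.clip(im[:,:,::-1].astype(float)*1.5,0,255).astype(np.uint8))
```

```text
[453.83011684  52.71298538 212.0717929 ] 1.8 {'camera_matrix': array([[283.29837149,   0.        , 250.250769  ],
       [  0.        , 283.29837149, 194.18061254],
       [  0.        ,   0.        ,   1.        ]]), 'R': array([[-0.1596557 ,  0.9871722 ,  0.00105349],
       [ 0.95350183,  0.15393366,  0.25911136],
       [ 0.25562536,  0.04237311, -0.96584688]]), 't': array([  20.41749638, -469.64406512,  244.46523059])}
[247.52204659 203.00411371] [248.38542526 172.73771287]
```

View pics/w1.png

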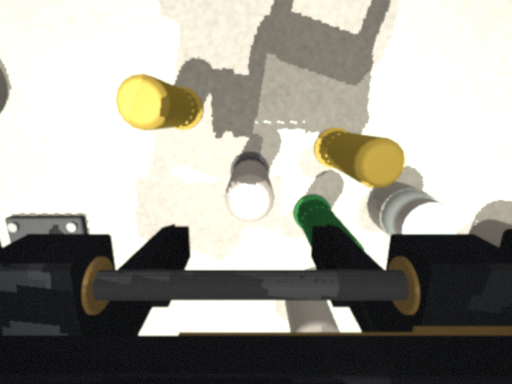

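The wrist view shows the white closed end at about (249,200), against a predicted (247.5,203), so the position agrees within about 1 mm. I'll descend and grip.

Emit:
carry_out:
  motion:
    - [[0,-0.15,4.0],0,6.8]
    - [[0,-0.15,7.0],0,6.8]
    - [[0,-0.15,9.0],0,6.8]
    - [[0,-0.15,10.8],0,6.8]
    - [[0,-0.15,10.8],0,6.8]
    - [[0,-0.15,10.8],0,3.8]
    - [[0,-0.15,10.8],0,3.8]
    - [[0,-0.15,10.8],0,3.8]
    - [[0,-0.15,10.8],0,3.8]
    - [[0,-0.15,10.8],0,3.8]
  grip_force: 35

```text
t: 2.9
eef_pos: [455.1, 50.2, 104.8]
tcp_rot: [[-0.987, -0.159, 0.002], [-0.159, 0.987, 0.0], [-0.002, 0.0, -1.0]]
contact_force: [-0.7, 2.2, 6.3]
opening: 0.462
grasp_force: 35.0
```

Emit:
carry_out:
  motion:
    - [[0,0,-2.0],0,3.8]
    - [[0,0,-4.0],0,3.8]
    - [[-4,-2,-4.0],0,3.8]
    - [[-7,-3.5,-4.0],0,3.8]
    - [[-9.9,-4.6,-4.0],0,3.8]
    - [[-9.9,-4.6,-4.0],0,3.8]
    - [[-9.9,-4.6,-2],0,3.8]
    - [[-9.9,-4.6,-0.5],0,3.8]
    - [[-9.9,-4.6,-0.5],0,3.8]
    - [[-9.9,-4.6,-0.5],0,3.8]

```text
t: 3.9
eef_pos: [559.5, 20.5, 109.3]
tcp_rot: [[-0.987, -0.16, -0.001], [-0.16, 0.987, 0.0], [0.001, 0.0, -1.0]]
contact_force: [0.6, -0.8, -2.0]
opening: 0.47
grasp_force: 35.0
```

Emit:
carry_out:
  motion:
    - [[0,0,0.4],0,3.8]
    - [[0,0,0.55],0,3.8]
    - [[0,0,0.6],0,3.8]
    - [[0,0,0.6],0,3.8]
    - [[0,0,0.6],0,3.8]
  grip_force: 15

```text
t: 4.4
eef_pos: [560.6, 20.5, 104.7]
tcp_rot: [[-0.987, -0.16, 0.003], [-0.16, 0.987, -0.0], [-0.003, -0.001, -1.0]]
contact_force: [-1.2, 1.5, 6.7]
opening: 0.475
grasp_force: 15.0
```

Emit:
carry_out:
  motion:
    - [[0.5,0,-0.1],0,3.8]
    - [[1.0,0,-0.18],0,3.8]
    - [[1.5,0,-0.24],0,3.8]
    - [[2.0,0,-0.28],0,3.8]
    - [[2.5,0,-0.28],0,3.8]
    - [[3.0,0,-0.27],0,3.8]
    - [[3.5,0,-0.24],0,3.8]
    - [[4.0,0,-0.18],0,3.8]
    - [[4.5,0,-0.1],0,3.8]
    - [[4.6,0,-0.1],0,3.8]

```text
t: 5.4
eef_pos: [513.6, 13.0, 103.8]
tcp_rot: [[-0.987, -0.159, -0.001], [-0.159, 0.987, 0.0], [0.001, 0.0, -1.0]]
contact_force: [0.3, 1.0, 3.2]
opening: 0.474
grasp_force: 15.0
```

Run:
```python
from h import *
s=arm.get_state();print(s["eef_pos"],s["contact_force"])
a=vision.grab_frame("scene");t=vision.grab_frame("top")
p=s["eef_pos"];print(proj("scene",p),proj("top",p))
def crop(im,c,w=100,h=120):
    u,v=int(c[0])-w//2,int(c[1])-h//2;print(u,v);return cv2.resize(im[v:v+h,u:u+w,::-1],(400,480),interpolation=cv2.INTER_CUBIC)
m=np.hstack([crop(a,proj("scene",p)),crop(t,proj("top",p))])
cv2.imwrite("pics/tilt.png",np.clip(m*1.6,0,255).astype(np.uint8))
```

```text
[513.62586926  13.01384247 103.80966623] [0.2863223  0.9945183  3.22669426]
[228.11390982 174.48323785] [267.11485376 229.51371202]
178 114
217 169
```

View pics/tilt.png

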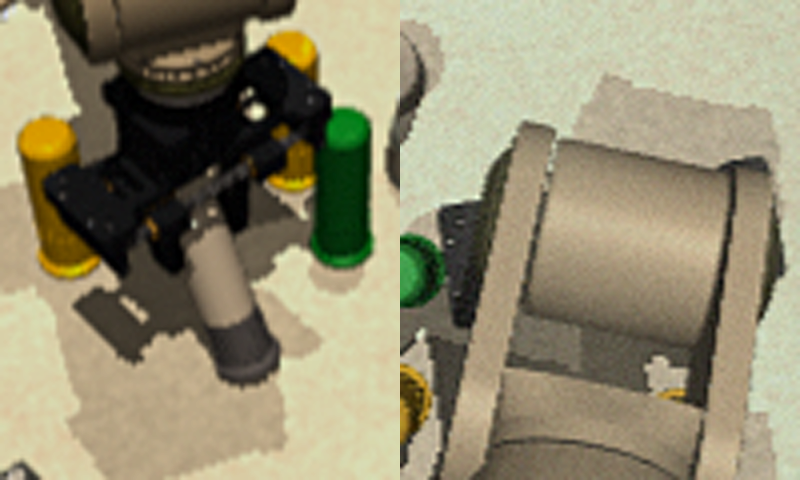

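The bottle has tipped about the rim as planned: the flange centre is at about (248,365) in the left half. Now I tighten the grip, lift, and carry it to just off the nipple's axis.

Emit:
carry_out:
  motion:
    - [[0,0,0],0,3.8]
    - [[0,0,0],0,3.8]
    - [[0,0,-2],0,3.8]
    - [[0,0,-5],0,3.8]
    - [[0,0,-9],0,3.8]
    - [[0,-3,-12.4],0,3.8]
    - [[0.1,-7,-12.4],0,3.8]
    - [[0.2,-11,-12.4],0,3.8]
    - [[0.3,-15,-12.4],0,3.8]
    - [[0.3,-18,-12.4],0,3.8]
  grip_force: 45

```text
t: 6.5
eef_pos: [539.7, -167.5, 226.9]
tcp_rot: [[-0.987, -0.158, -0.002], [-0.158, 0.987, 0.0], [0.002, 0.001, -1.0]]
contact_force: [1.7, 0.9, -2.7]
opening: 0.465
grasp_force: 44.9
```

Emit:
carry_out:
  motion:
    - [[0,-2,0],0,3.8]
    - [[0,-4.1,0],0,3.8]
    - [[0,-4.1,0],0,3.8]
    - [[0,-4.1,0],0,3.8]

```text
t: 6.9
eef_pos: [546.7, -205.2, 227.7]
tcp_rot: [[-0.987, -0.16, -0.001], [-0.16, 0.987, 0.001], [0.001, 0.001, -1.0]]
contact_force: [-0.7, 0.4, -2.3]
opening: 0.461
grasp_force: 44.9
```

Run:
```python
from h import *
s=arm.get_state();print(s["eef_pos"],s["contact_force"],s["tcp_rot"][:,0])
a=vision.grab_frame("scene");t=vision.grab_frame("wrist")
G=s["eef_pos"]-[0,0,3]
h=np.radians(9.2)
for d in(15,20,25,30):
    r=np.radians(d);A=np.array([-np.sin(r)*np.cos(h),-np.sin(r)*np.sin(h),np.cos(r)]);print(d,proj("scene",G-100*A),proj("scene",G-54*A))
u,v=130,160
m=cv2.resize(a[v:v+90,u:u+100,::-1],(500,450),interpolation=cv2.INTER_CUBIC)
w=cv2.resize(t[:,:,::-1],(300,225))
w=np.vstack([w,np.zeros((225,300,3),np.uint8)])
cv2.imwrite("pics/pre.png",np.clip(np.hstack([m,w])*1.6,0,255).astype(np.uint8))
```

```text
[ 546.66375947 -205.23013163  227.68795155] [-0.72551111  0.37857495 -2.30975842] [-9.87176302e-01 -1.59632486e-01  6.46410408e-04]
15 [163.33671044 219.41387073] [156.86156714 206.07599439]
20 [164.98060034 220.96428374] [157.75310154 206.8918213 ]
25 [166.52894139 222.30719255] [158.58433456 207.58360449]
30 [167.9699998  223.42988772] [159.34885375 208.14517807]
```

View pics/pre.png

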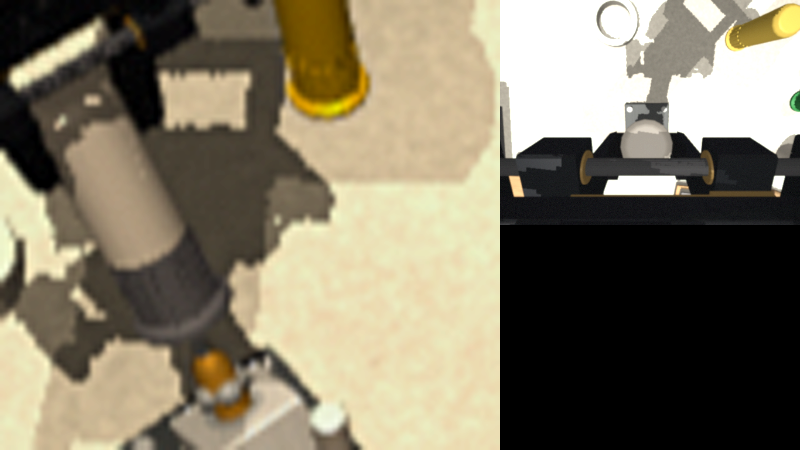

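The bottle leans in line with the nipple: flange centre at about (181,308) and nipple tip at about (208,350) in the enlarged view. Now I advance along the nipple's axis while watching the force.

Emit:
carry_out:
  motion:
    - [[-0.42,0,0.91],0,3.8]
    - [[-0.85,0,1.81],0,3.8]
    - [[-1.06,0,2.27],0,3.8]
    - [[-1.18,0,2.54],0,3.8]
    - [[-1.18,0,2.54],0,3.8]

```text
t: 7.5
eef_pos: [558.4, -203.5, 202.1]
tcp_rot: [[-0.987, -0.16, -0.001], [-0.16, 0.987, 0.0], [0.001, 0.001, -1.0]]
contact_force: [-0.3, -0.9, -2.7]
opening: 0.468
grasp_force: 44.9
```

Run:
```python
from h import *
s=arm.get_state();print(s["eef_pos"],s["contact_force"],s["ft_torque"])
a=vision.grab_frame("scene");t=vision.grab_frame("top")
G=s["eef_pos"]-[0,0,3];h=np.radians(9.2);u,v=140,180;k=8
m=cv2.resize(a[v:v+75,u:u+75,::-1],(600,600),interpolation=cv2.INTER_CUBIC);m=np.clip(m*1.6,0,255).astype(np.uint8)
for d,col in((20,(255,0,0)),(25,(0,255,0)),(30,(0,0,255))):
    r=np.radians(d);A=np.array([-np.sin(r)*np.cos(h),-np.sin(r)*np.sin(h),np.cos(r)])
    e1=np.cross(A,[0,0,1]);e1/=np.linalg.norm(e1);e2=np.cross(A,e1)
    for hh,R in((2.5,25),(46,21)):
        P=[proj("scene",G+(hh-100)*A+R*(np.cos(q)*e1+np.sin(q)*e2)) for q in np.linspace(0,6.28,40)]
        P=np.array([((p-[u,v]+.5)*k-.5) for p in P]).astype(int)
        cv2.polylines(m,[P],True,col,1)
cv2.imwrite("pics/ins.png",m)
```

```text
[ 558.42791527 -203.54994658  202.0905452 ] [-0.33710256 -0.93367389 -2.73795919] [-0.00916481  0.0732754  -0.02109241]
```

View pics/ins.png

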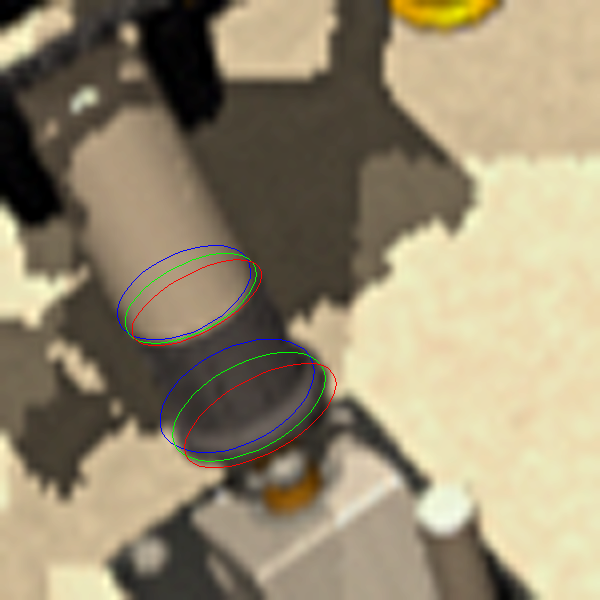

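The overlay puts the flange between the 25° and 30° outlines, around 27°, and there is no contact yet. I continue along the axis.

Emit:
carry_out:
  motion:
    - [[-0.17,0,0.36],0,3.8]
    - [[-0.34,0,0.725],0,3.8]
    - [[-0.42,0,0.91],0,3.8]
    - [[-0.42,0,0.91],0,3.8]

```text
t: 8.0
eef_pos: [562.5, -203.0, 193.1]
tcp_rot: [[-0.987, -0.16, -0.001], [-0.16, 0.987, 0.0], [0.001, 0.0, -1.0]]
contact_force: [0.1, -0.0, -2.7]
opening: 0.463
grasp_force: 44.9
```

Emit:
carry_out:
  motion:
    - [[-0.1,0,0.225],0,3.8]
    - [[-0.21,0,0.45],0,3.8]
    - [[-0.21,0,0.45],0,3.8]

```text
t: 8.3
eef_pos: [564.8, -203.0, 189.0]
tcp_rot: [[-0.987, -0.159, 0.0], [-0.159, 0.987, -0.001], [-0.0, -0.001, -1.0]]
contact_force: [-0.2, -0.7, -2.0]
opening: 0.468
grasp_force: 44.8
```

Emit:
carry_out:
  motion:
    - [[-0.08,0,0.18],0,3.8]
    - [[-0.17,0,0.36],0,3.8]
    - [[-0.17,0,0.36],0,3.8]

```text
t: 8.6
eef_pos: [566.4, -203.0, 186.6]
tcp_rot: [[-0.987, -0.159, 0.001], [-0.159, 0.987, -0.002], [-0.001, -0.002, -1.0]]
contact_force: [-2.1, -2.2, 3.4]
opening: 0.46
grasp_force: 44.8
```

The lip has met the balls, and the axial force is about 6 N as expected. I push through.

Emit:
carry_out:
  motion:
    - [[-0.08,-0.03,0.18],0,3.8]
    - [[-0.17,-0.05,0.36],0,3.8]
    - [[-0.25,-0.05,0.54],0,3.8]
    - [[-0.25,-0.05,0.54],0,3.8]
  grip_force: 55

```text
t: 9.0
eef_pos: [568.9, -202.4, 179.0]
tcp_rot: [[-0.987, -0.16, -0.001], [-0.16, 0.987, 0.001], [0.0, 0.001, -1.0]]
contact_force: [2.9, -0.9, -6.3]
opening: 0.464
grasp_force: 54.8
```

Emit:
carry_out:
  motion:
    - [[-0.1,0,0.225],0,3.8]
    - [[-0.21,0,0.45],0,3.8]
    - [[-0.25,0,0.54],0,3.8]
    - [[-0.25,0,0.54],0,3.8]

```text
t: 9.4
eef_pos: [571.1, -202.1, 174.9]
tcp_rot: [[-0.987, -0.16, -0.0], [-0.16, 0.987, -0.0], [0.0, -0.0, -1.0]]
contact_force: [-2.7, -0.8, 3.8]
opening: 0.463
grasp_force: 54.9
```

Emit:
carry_out:
  motion:
    - [[-0.08,0,0.18],0,3.8]
    - [[-0.17,0,0.36],0,3.8]
    - [[-0.17,0,0.36],0,3.8]

```text
t: 9.7
eef_pos: [572.6, -202.0, 171.9]
tcp_rot: [[-0.987, -0.16, -0.0], [-0.16, 0.987, -0.001], [0.0, -0.001, -1.0]]
contact_force: [-7.2, 0.2, 9.3]
opening: 0.464
grasp_force: 54.9
```

Emit:
carry_out:
  motion:
    - [[-0.08,0,0.18],0,3.8]
    - [[-0.13,0,0.27],0,3.8]
    - [[-0.13,0,0.27],0,3.8]

```text
t: 10.0
eef_pos: [572.9, -202.0, 171.7]
tcp_rot: [[-0.987, -0.16, -0.001], [-0.16, 0.987, -0.002], [0.001, -0.002, -1.0]]
contact_force: [-18.1, 1.5, 26.9]
opening: 0.462
grasp_force: 55.0
```

Run:
```python
from h import *
s=arm.get_state();print(s["eef_pos"],s["contact_force"],s["ft_torque"])
a=np.mean([vision.grab_frame("scene").astype(float) for _ in range(4)],0).astype(np.float32)
h=np.radians(9.2);u,v=140,190;k=10
m=cv2.resize(a[v:v+60,u:u+65,::-1],(650,600),interpolation=cv2.INTER_CUBIC);m=np.clip(m*1.8,0,255).astype(np.uint8)
N=np.array([614.6,-194.8,75]);r=np.radians(25);A=np.array([-np.sin(r)*np.cos(h),-np.sin(r)*np.sin(h),np.cos(r)])
e1=np.cross(A,[0,0,1]);e1/=np.linalg.norm(e1);e2=np.cross(A,e1)
for hh,R,col in((0,16,(255,0,0)),(0,25,(0,255,0)),(5,25,(0,255,0)),(10,25,(0,0,255))):
    P=[proj("scene",N+hh*A+R*(np.cos(q)*e1+np.sin(q)*e2)) for q in np.linspace(0,6.28,40)]
    P=np.array([((p-[u,v]+.5)*k-.5) for p in P]).astype(int);cv2.polylines(m,[P],True,col,1)
G=s["eef_pos"]-[0,0,3];d=G-N;print("axial",d@A,"perp x,y",d@np.array([-.987*np.cos(r),-.16*np.cos(r),-np.sin(r)]),d@e1,e1)
cv2.imwrite("pics/home.png",m)
```

```text
[ 572.92344028 -202.01776371  171.72638815] [-18.13857429   1.47380053  26.94516962] [0.40951363 3.05417158 0.09690711]
axial 102.81935313062226 perp x,y -1.2830834279716115 -0.4616184476397116 [-0.15988119  0.98713627  0.        ]
```

View pics/home.png

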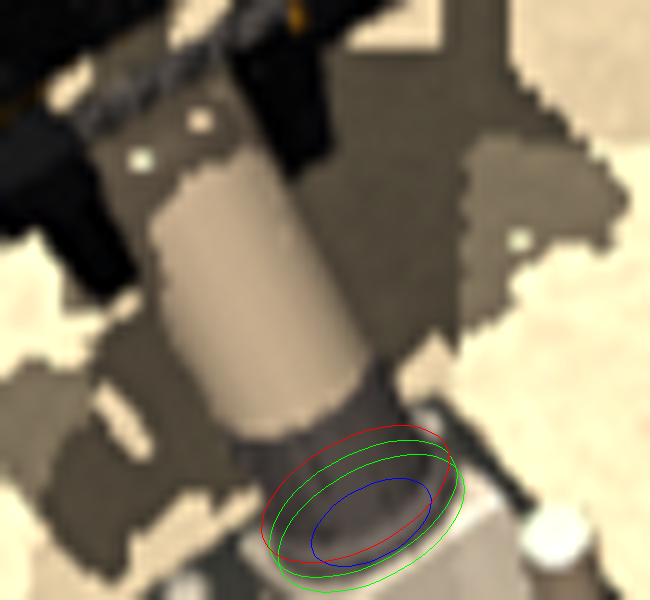

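Emit:
carry_out:
  motion:
    - [[0.06,0.02,0.03],0,3.8]
    - [[0.12,0.04,0.06],0,3.8]
    - [[0.12,0.04,0.06],0,3.8]

```text
t: 10.5
eef_pos: [572.1, -202.0, 171.2]
tcp_rot: [[-0.987, -0.159, 0.001], [-0.159, 0.987, -0.003], [-0.0, -0.003, -1.0]]
contact_force: [-16.2, 0.5, 26.4]
opening: 0.469
grasp_force: 55.0
```

Run:
```python
from h import *
s=arm.get_state();print(s["eef_pos"],s["contact_force"],s["ft_torque"])
a=np.mean([vision.grab_frame("scene").astype(float) for _ in range(4)],0)
u,v=155,215;k=16
g=a[v:v+36,u:u+48,::-1]
m=cv2.resize(np.clip((g/ 130.)**0.6*255,0,255).astype(np.uint8),None,fx=k,fy=k,interpolation=cv2.INTER_CUBIC)
cv2.imwrite("pics/home2.png",m)
```

```text
[ 572.12258277 -202.01619893  171.22503046] [-16.2208625    0.53185266  26.38096667] [0.34195652 2.60078893 0.01630034]
```

View pics/home2.png

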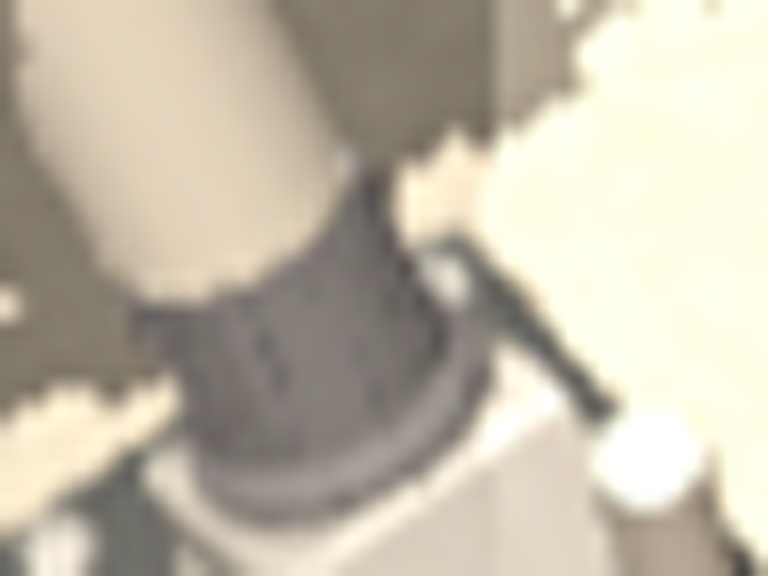

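The flange now shows clearly, with its lower edge from about (195,490) through (290,525) to (490,370). However, the measured axial position of about 102.8 mm leaves a possible 2–3 mm gap. I'll test whether this is a hard stop by swaying gently under load.

Emit:
carry_out:
  motion:
    - [[0.1,0,0.05],0,3.8]
    - [[0.2,0,0.1],0,3.8]
    - [[0.2,0,0.1],0,3.8]

```text
t: 11.0
eef_pos: [570.6, -202.3, 170.3]
tcp_rot: [[-0.987, -0.159, 0.002], [-0.159, 0.987, -0.003], [-0.002, -0.003, -1.0]]
contact_force: [-14.0, 1.4, 25.9]
opening: 0.463
grasp_force: 55.0
```

Emit:
carry_out:
  motion:
    - [[0.1,0,0.05],0,3.8]
    - [[0.2,0,0.1],0,3.8]
    - [[0.2,0,0.1],0,3.8]

```text
t: 11.3
eef_pos: [569.1, -202.5, 169.4]
tcp_rot: [[-0.987, -0.159, 0.003], [-0.159, 0.987, -0.003], [-0.003, -0.003, -1.0]]
contact_force: [-12.0, 1.8, 25.3]
opening: 0.469
grasp_force: 54.9
```

Swaying meets almost no lateral resistance while the axial stop stays put at about 102.5 mm with about 30 N. The valve's push-back also began about 5 mm before that stop. So this is the shoulder rather than a jam. I'll centre the sway and confirm the press is steady.

Emit:
carry_out:
  motion:
    - [[-0.08,0,-0.03],0,3.8]
    - [[-0.18,0,-0.02],0,3.8]
    - [[-0.18,0,-0.02],0,3.8]
    - [[-0.18,0,-0.02],0,3.8]
    - [[-0.18,0,-0.02],0,3.8]
    - [[-0.18,0,-0.02],0,3.8]

```text
t: 11.9
eef_pos: [570.2, -202.3, 170.0]
tcp_rot: [[-0.987, -0.159, 0.002], [-0.159, 0.987, -0.003], [-0.001, -0.003, -1.0]]
contact_force: [-18.4, 0.7, 30.3]
opening: 0.466
grasp_force: 55.0
```

Run:
```python
from h import *
r=np.radians(25);h=np.radians(9.2);A=np.array([-np.sin(r)*np.cos(h),-np.sin(r)*np.sin(h),np.cos(r)]);B=np.array([-np.cos(r)*np.cos(h),-np.cos(r)*np.sin(h),-np.sin(r)])
p=[];f=[]
for _ in range(8):
    im=vision.grab_frame("scene");s=arm.get_state();p.append(s["eef_pos"]);f.append(s["contact_force"])
p=np.array(p);print(p.std(0));f=np.mean(f,0)+[0,0,2.5];d=p.mean(0)-[614.6,-194.8,78]
print(p.mean(0),"axial",d@A,"perp",d@B,"F",f@A,f@B,s["t"])
u,v=140,190
a=im[v:v+60,u:u+80,::-1];cv2.imwrite("pics/final.png",np.clip((cv2.resize(a,(800,600),interpolation=cv2.INTER_CUBIC)/130.)**.6*255,0,255).astype(np.uint8))
```

```text
[0.0065877  0.01295796 0.0137012 ]
[ 570.17767761 -202.34570382  169.98285522] axial 102.40681639889387 perp 1.9621488295618335 F 36.182306024152645 1.5298390640793205 12.3
```

View pics/final.png

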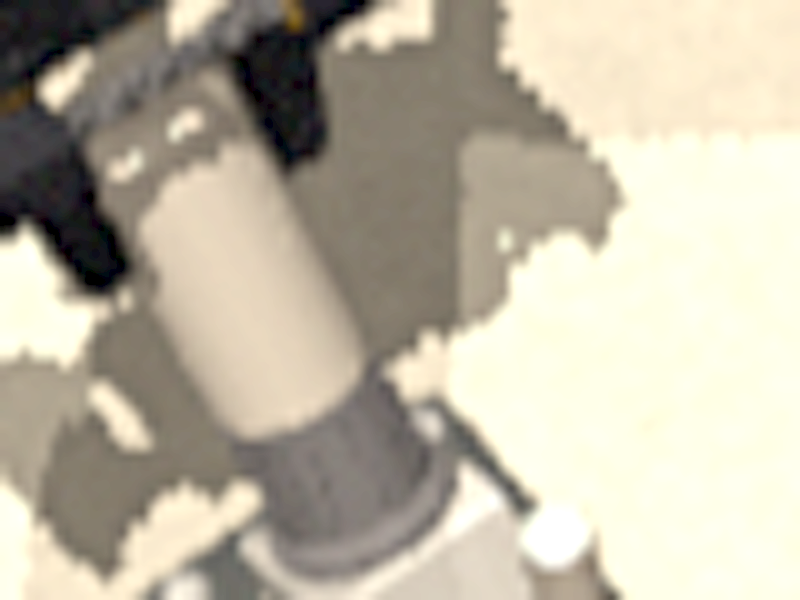

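Emit:
carry_out:
  motion:
    - [[0.06,0,-0.13],0,3.8]
    - [[0.13,0,-0.27],0,3.8]
    - [[0.13,0,-0.27],0,3.8]

```text
t: 12.6
eef_pos: [570.0, -202.3, 170.3]
tcp_rot: [[-0.987, -0.159, 0.003], [-0.159, 0.987, -0.002], [-0.003, -0.002, -1.0]]
contact_force: [-4.0, 0.0, 12.3]
opening: 0.466
grasp_force: 54.9
```

Emit:
carry_out:
  motion:
    - [[0.08,0,-0.18],0,3.8]
    - [[0.08,0,-0.18],0,3.8]
    - [[0.08,0,-0.18],0,3.8]

```text
t: 12.9
eef_pos: [569.5, -202.3, 171.3]
tcp_rot: [[-0.987, -0.159, 0.003], [-0.159, 0.987, -0.001], [-0.003, -0.002, -1.0]]
contact_force: [-0.8, -0.9, 5.3]
opening: 0.467
grasp_force: 54.9
```

Emit:
carry_out:
  motion:
    - [[0.08,0,-0.18],0,3.8]
    - [[0.08,0,-0.18],0,3.8]
    - [[0.08,0,-0.18],0,3.8]

```text
t: 13.2
eef_pos: [568.5, -202.4, 172.7]
tcp_rot: [[-0.987, -0.16, 0.002], [-0.16, 0.987, -0.001], [-0.002, -0.001, -1.0]]
contact_force: [0.3, -0.8, 4.5]
opening: 0.464
grasp_force: 54.8
```

The press left a hard stop at about 9 N and then followed the soft spring, which is what the fully home position should do. I press home again and hand in.

Emit:
carry_out:
  motion:
    - [[-0.1,0,0.2],0,3.8]
    - [[-0.19,0,0.4],0,3.8]
    - [[-0.27,0,0.58],0,3.8]
    - [[-0.27,0,0.58],0,3.8]
    - [[-0.27,0,0.58],0,3.8]
    - [[-0.27,0,0.58],0,3.8]

```text
t: 13.8
eef_pos: [569.7, -202.3, 169.9]
tcp_rot: [[-0.987, -0.159, 0.0], [-0.159, 0.987, -0.003], [-0.0, -0.003, -1.0]]
contact_force: [-15.6, 0.6, 28.1]
opening: 0.465
grasp_force: 54.9
```

```bash
python3 -c "
from station import ticket;print(ticket.close_job())"
```

```text
the job is handed in; nothing more can be done
None
```

I handed the job in at 13.8 s with the gripper still pressing the refill home on the nipple at about 34 N. The valve was not read directly. Force and position showed a hard stop that let go at about 9 N onto the soft spring, which matches fully home with the valve open.

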